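Prop and drain the rinse pan

TASK

Tip the rinse pan towards its drain: take the tall wooden wedge and push it, thin end first, under about the middle of the lifting rail at the pan's free end until the pan is up against its stop and the wedge is jammed tight. Then open the drain cock fully and leave pan, wedge and cock so; do not shove away or knock over the things standing around (the flat wedge is not needed).

Things in the scene. Friction and masses are not known exactly. Their poses are not given: they have to be found in the camera images.
- station: Fixed pivot brackets of the steel drain pan. Origin: on the table under the pan's middle. +y runs along the pan from the lifting rail (free end) to the pivot and drain cock; z up. Pan 182 mm (x) by 180 mm (y), rim 123 mm up, 20 mm feet below it at x = +-70, y = -75 mm. Pivot along x at y = +90 mm, 26 mm up.
- tank (a joint): Tilt of the pan about its pivot, rad: 0 = free end down, with 20 mm of free height under its rail; grows as the free end is lifted; 0.057 = hard upper stop, rail lifted by 12 mm. The pan weighs 1.5 kg (about 6 N at the rail) and sinks back unless propped.
- rail_mid (a point): Middle (on the axis) of the lifting rail: round steel bar 10 mm thick, 140 mm long, along the station's x, 35 mm out from the end wall, at y = -125 mm of the station, 25 mm above the table when down. Below it, between the feet, and on under the pan, is free for the wedge. Axes of the pan (the station's when down).
- cock (a joint): Angle of the drain cock's lever, rad: 0 = closed, lever square to the outlet pipe (pointing to -x of the station); 1.571 = fully open, lever in line with the pipe (to +y of the station, away from the pan). Opens clockwise seen from above, between hard stops; stays where it is left (friction about 0.12 N m).
- cock_grip (a point): Middle of the lever's black grip, 72 mm from its turning axis, 81 mm above the table. The grip is a bar 56 mm long, 16 mm wide, 12 mm high; the lever ends 100 mm from the axis. -x of this frame points along the lever, away from its axis; z is up. Nothing is under the grip down to the table.
- cock_axis (a point): Point on the lever's upright turning axis at the lever's mid height, on a brass valve 75 mm out from the pan's end wall. It moves with the pan and turns with the lever.
- wedge_center (a point): Centre, 19 mm up, of the tall loose wooden wedge: 160 mm long (x), 45 mm wide (y), 0.16 kg. +x points to the thin tip, 8 mm high; the top rises evenly over 120 mm to 38 mm, then is flat for the last 40 mm, the heel block (x = -80 to -40 mm). Jammed home, the rail meets its slope about 97 mm from the tip; friction holds it.
- wedge_tip (a point): Middle of the tall wedge's thin tip, 4 mm above its underside; same axes as wedge_center.
- shim_center (a point): Centre, half-way up (8 mm), of another wooden wedge, shorter and much flatter, too low to lift the rail: 130 mm long, 45 mm wide, heel only 16 mm high. Not needed.
- can_mid (a point): Bystander: food tin, 66 mm diameter, 105 mm tall, in front of the pan. Point half-way up it.
- mug_mid (a point): Bystander: white mug, 76 mm diameter, 85 mm tall, in front of the pan. Point half-way up it.
- jar_mid (a point): Bystander: glass jar with steel lid, 72 mm diameter, 110 mm tall, on the far side. Point half-way up it.
- squeeze_mid (a point): Bystander: white squeeze bottle, 58 mm diameter, 180 mm tall, on the left. Point half-way up it.
- bowl_mid (a point): Bystander: white bowl, 130 mm diameter, 55 mm tall, near right. Point half-way up it.
- turner_mid (a point): Bystander: spatula, 260 mm long, lying on the far right. Point 10 mm above the table at its origin.
- tub_mid (a point): Bystander: closed grey food tub, 100 x 120 x 75 mm, on the left. Point half-way up it.

How it is judged:
On the way, in this order (a step that is already met when the one before it is completed fails the run):
1. the tall wedge is jammed under the rail with the pan lifted to its stop (value of joint tank above 0.05 rad and contact force between wedge and tank above 3 N and y of wedge_tip in the frame of station above -0.055 m and x of wedge_center in the frame of station between -0.05 and 0.05 m), for 0.3 s.
2. the drain cock is fully open (value of joint cock above 1.45 rad), for 0.2 s.
At the end, for the whole second after the job is handed in: Pan tilt over 0.050 rad, the wedge carrying it (over 3 N); wedge still and flat (under 0.12 rad), tip beyond y = -55 mm and centre within 50 mm of x = 0 in the station frame; cock beyond 1.45 rad (all of step 1 and value of joint cock above 1.45 rad and linear speed of wedge below 0.01 m/s and angle between wedge_center's own z axis and vertical below 0.12 rad); the robot touches nothing.
It fails at once if a bystander is shoved more than 40 mm away (distance of any of can_mid, mug_mid, jar_mid, squeeze_mid, bowl_mid, turner_mid, tub_mid from where it was at the start of the episode above 0.04 m).
It fails at once if a standing bystander is tipped over (angle between any of can_mid, mug_mid, jar_mid, squeeze_mid, bowl_mid, tub_mid's own z axis and vertical above 0.5 rad).
It also fails if it takes over 64 s, if anything falls off the work surface, if the arm or the gripper's body presses on something with over 40 N, if the wrist force passes 120 N, or if a joint passes its speed limit or range.

ROBOT

A 7-joint arm with a two-finger parallel gripper is mounted at the origin on the work surface. World frame = base frame: x ahead of the robot, y to its left, z up, the work surface at z = 0. Lengths are in m, angles in rad, forces in N, time in s.
With the tool pointing down it reaches from about 0.4 to 0.925 m from the base axis. Payload 4.1 kg.
Tool frame: the origin (TCP) lies on the centre line of the jaws, within the pads' length; the fingertips stand 17 mm ahead of it and the grasp point (between the pads) lies 2 mm behind it (manip.tcp_to_tips is the distance from the TCP to the fingertips, in m); z points along the fingers, y is the direction in which the jaws open and shut (so a half turn about z gives the same grasp; the last joint's range is limited). The gripper opens to 85 mm and grips with 20 to 120 N. Pads are 22 mm wide; open, the fingers measure 114 mm over their backs; the gripper's body (76 mm by 85 mm) begins 54 mm behind the grasp point. The pads swing forward as they close: fully open they stand 13 mm farther back than shut.
Start: joints at [-1.209, 0.398, 0.045, 1.537, -0.019, 1.207, -0.051], TCP at [0.289, 0.582, 0.248] pointing down, gripper open.
Joint ranges: [-2.82, 2.82], [-0.49, 2.23], [-1.37, 1.46], [0, 2.46], [-1.36, 4.5], [0.23, 2], [-2.94, 2.94]. Speed limits (rad/s): [2.57, 2.57, 3.14, 3.14, 3.14, 3.14, 3.14].

INTERFACE

Orientations are given as a rotation vector (axis times angle).
In Python, from cell import telemetry, eyes, manip gives the robot as it stands.
- The arm moves only by the shell command python3 -m inch 'ROWS' [FORCE]. ROWS is JSON, a list of rows, each an object with "delta_pos": the shift along the tool's x, y, z in cm, a list of three; "dr": the turn, a rotation vector about the tool's x, y, z in rad, a list of three; "claw": the closure, from 0 (fully open) to 1 (shut). In form: [{"delta_pos": [tx, ty, tz], "dr": [wx, wy, wz], "claw": claw}, ...]. A call has 1 to 12 rows; each row shifts and turns the pose as measured when the row begins, along the tool's axes as they then stand; what a row does not reach is not made up. A row lasts 1/10 s, in which the tool goes at most 50 mm and 8.59 degrees, less where a joint would pass 70% of its speed; a pose out of reach is approached as far as the arm can. A call with a gripper value outside its range is refused whole. The fingers move at their own pace and stop on an object; FORCE is the grip in N (left out, the last holds). Time passes only in rows, so rows that do not move let the fingers close. It gives the time, the measured TCP pose, the force and the opening at its end, in the units of the state.
- telemetry.sense(): the state, without advancing time (a new reading comes with each control period).
- eyes.read_camera(name): name is "scene" or "side" or "wrist"; returns (picture, depth): 480x640x3 uint8, blue, green, red; 480x640 float32, m along the optical axis (not along the pixel's ray), 0 where there is no reading.
- eyes.calibration(name): a dict with "mtx" (3x3 intrinsics, pixels), "R" (3x3) and "t" (3): a world point X has camera coordinates R X + t. Camera axes: x right, y down, z forward; pixel columns grow to the right and rows downward; lengths in m; the calibration is good to about 2 mm. The wrist camera is an equidistant fisheye: a pixel r from the principal point sees the ray r / f radians off the axis. A picture is of the moment at which its call begins: read the wrist's pose just before it. calibration takes no time and is no camera call; for the wrist camera it gives the pose at the moment of the call.
- manip.job_done(): hands the job in, once; it reports no verdict.
The state is a dict: "time_s": time; "joint_positions": joint angles; "qvel": joint speeds; "joint_torque": joint torques, N m; "tool_pos": TCP position; "tool_rot": TCP orientation; "wrist_force": force on the tool from outside, world axes, zero at the start; "wrist_torque": the same for the moment, N m; "gripper_width": finger opening in m.
Only numpy, scipy, OpenCV 4.12 (cv2) and the standard library are available. Lean on these libraries where they do the work, as an engineer would, in place of code of your own. Each camera call takes 0.05 s, during which the arm holds its last target. There are 200 camera calls.

## Working session

There is one attempt and no reset: what is moved stays moved. The work goes in short steps, Python scripts to look and compute and a shell command to move; the robot and the scene stay as the last step left them, time stands still between calls to the robot, and variables do not carry over. Pictures are saved under pics/ and viewed, about 8 in all and at most 12, crops included, and the job is handed in when it is done.

```bash
mkdir -p pics; ls
python3 - <<'E'
from cell import telemetry, eyes, manip
import cv2,numpy as np
for n in ("scene","side"):
    p,d=eyes.read_camera(n); cv2.imwrite(f"pics/{n}0.png",p); np.save(f"pics/{n}0.npy",d)
    c=eyes.calibration(n); print(n,c)
s=telemetry.sense(); print(s["time_s"],s["tool_pos"],s["tool_rot"],s["gripper_width"])
E
```

```text
pics
scene {'mtx': array([[544.56882525,   0.        , 303.31055921],
       [  0.        , 544.56882525, 237.3498941 ],
       [  0.        ,   0.        ,   1.        ]]), 'R': array([[ 0.65689012,  0.75396971, -0.00500494],
       [ 0.52691605, -0.46379918, -0.71221471],
       [-0.5393096 ,  0.46520962, -0.70194384]]), 't': array([-0.37975508, -0.21118942,  1.48802204])}
side {'mtx': array([[578.33445353,   0.        , 326.30129352],
       [  0.        , 578.33445353, 244.53104303],
       [  0.        ,   0.        ,   1.        ]]), 'R': array([[ 0.97058346, -0.24021058, -0.01632889],
       [-0.17909591, -0.67499095, -0.71575965],
       [ 0.16091118,  0.69762891, -0.69815578]]), 't': array([-0.51172168,  0.1728496 ,  1.26022298])}
0.1 [0.28874268 0.58174746 0.24737802] [-7.17155512e-01 -3.05832514e+00  2.71426230e-03] 0.08556980316953153
```

View pics/scene0.png

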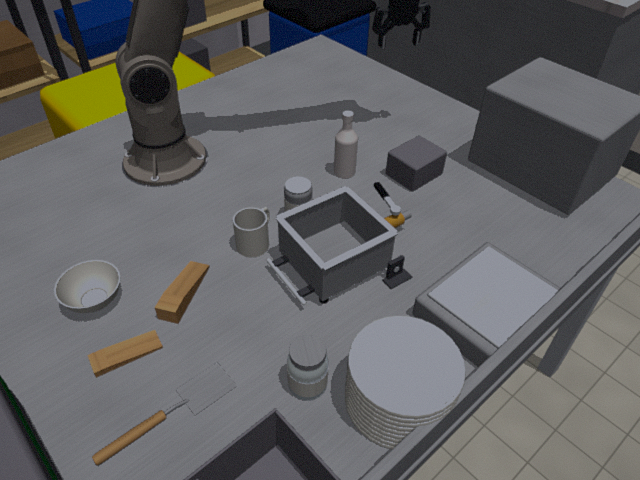

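View pics/side0.png

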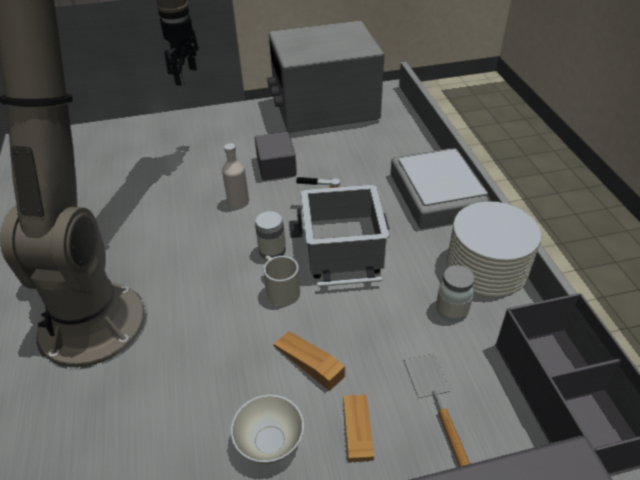

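The pictures show the tall wedge at scene (183,292), with its tip near (203,266) and its heel near (170,312). In the side view the tip is near (282,340) and the heel near (335,375). The rail runs from scene (270,258) to (303,300), or side (319,284) to (381,280). The black cock grip is at scene (383,192) and side (308,181).

```bash
cat > h.py <<'E'
import numpy as np, cv2
from cell import telemetry, eyes, manip
from scipy.spatial.transform import Rotation as Ro
def ray(c,u,v,z):
    d=c["R"].T@np.linalg.inv(c["mtx"])@[u,v,1]; o=-c["R"].T@c["t"]
    return o+d*(z-o[2])/d[2]
def cloud(c,d):
    v,u=np.mgrid[:480,:640]; k=c["mtx"]
    P=np.stack([(u-k[0,2])/k[0,0]*d,(v-k[1,2])/k[1,1]*d,d],-1)
    return (P-c["t"])@c["R"]
E
python3 - <<'E'
from h import *
np.set_printoptions(precision=4,suppress=True)
pts={"scene":dict(rail=[(270,258,.025),(303,300,.025)],rim=[(345,190,.123),(394,234,.123),(325,265,.123),(278,220,.123)],grip=[(383,192,.087)]),
"side":dict(rail=[(319,284,.025),(381,280,.025)],rim=[(303,190,.123),(382,187,.123),(387,236,.123),(306,241,.123)],grip=[(308,181,.087)])}
for n in pts:
    c=eyes.calibration(n); p=cv2.imread(f"pics/{n}0.png"); d=np.load(f"pics/{n}0.npy"); X=cloud(c,d)
    for k,l in pts[n].items():
        for a in l: print(n,k,a,ray(c,*a))
    h=cv2.cvtColor(p,cv2.COLOR_BGR2HSV)
    m=((h[...,0]>5)&(h[...,0]<25)&(h[...,1]>110)).astype(np.uint8)
    N,L,S,C=cv2.connectedComponentsWithStats(m)
    for i in range(1,N):
        if S[i,4]<300: continue
        q=X[(L==i)&(d>0)]
        if q[:,0].min()<0 or q[:,2].max()>.06: continue
        q=q[q[:,2]>.004]
        r=cv2.minAreaRect(q[:,:2].astype(np.float32)); print(n,"wood",C[i],S[i,4],r,q[:,2].max()); print(cv2.boxPoints(r))
        hi=q[q[:,2]>.034]; lo=q[q[:,2]<.02]; 
        if len(hi)>20: 
            r=cv2.minAreaRect(hi[:,:2].astype(np.float32)); print(" heel",hi.mean(0),r)
    # rim top points
    m=(X[...,2]>.117)&(X[...,2]<.129)&(abs(X[...,0]-.62)<.25)&(abs(X[...,1])<.3)&(d>0)
    N,L,S,C=cv2.connectedComponentsWithStats(m.astype(np.uint8))
    i=1+S[1:,4].argmax(); q=X[L==i]; r=cv2.minAreaRect(q[:,:2].astype(np.float32)); print(n,"rim",S[i,4],r)
E
```

```text
scene rail (270, 258, 0.025) [ 0.4973 -0.026   0.025 ]
scene rail (303, 300, 0.025) [ 0.6333 -0.0487  0.025 ]
scene rim (345, 190, 0.123) [0.5208 0.1727 0.123 ]
scene rim (394, 234, 0.123) [0.6862 0.1499 0.123 ]
scene rim (325, 265, 0.123) [ 0.6565 -0.0124  0.123 ]
scene rim (278, 220, 0.123) [0.4987 0.0002 0.123 ]
scene grip (383, 192, 0.087) [0.5537 0.2648 0.087 ]
scene wood [180.2428 292.2524] 1553 ((0.4378760755062103, -0.21019625663757324), (0.04767930507659912, 0.16365943849086761), 33.08342742919922) 0.04305359313580052
[[ 0.3732 -0.1546]
 [ 0.4626 -0.2918]
 [ 0.5025 -0.2657]
 [ 0.4132 -0.1286]]
 heel [ 0.4671 -0.2542  0.038 ] ((0.46344274282455444, -0.2492552399635315), (0.04673454910516739, 0.06934036314487457), 30.394023895263672)
scene wood [123.3892 352.3646] 1503 ((0.4939603805541992, -0.3770676851272583), (0.1275673657655716, 0.049267660826444626), 79.25836944580078) 0.02247623699497239
[[ 0.4579 -0.4351]
 [ 0.5063 -0.4443]
 [ 0.5301 -0.319 ]
 [ 0.4816 -0.3098]]
scene wood [127.8148 437.6157] 864 ((0.6553701162338257, -0.4529210925102234), (0.1282607465982437, 0.0194828
[... 896 characters left out ...]
105557680130005, -0.2516430616378784), (0.04605283588171005, 0.0685296356678009), 32.447349548339844)
side wood [357.7288 428.1686] 1560 ((0.4930199086666107, -0.37897905707359314), (0.13141681253910065, 0.0439816452562809), 78.88394927978516) 0.02227090936247519
[[ 0.4588 -0.4392]
 [ 0.5019 -0.4477]
 [ 0.5273 -0.3187]
 [ 0.4841 -0.3103]]
side wood [453.3568 438.1243] 555 ((0.6519491672515869, -0.4469214081764221), (0.11236132681369781, 0.017642326653003693), 89.23492431640625) 0.024363552592538345
[[ 0.6424 -0.503 ]
 [ 0.66   -0.5032]
 [ 0.6615 -0.3909]
 [ 0.6439 -0.3906]]
side rim 1422 ((0.5881412625312805, 0.07929430902004242), (0.19653309881687164, 0.18215851485729218), 81.8094711303711)
```

```bash
cat >> h.py <<'E'
def to(x,y,z,head=None):
    """print tool-frame shift (cm) and tool turn to a TCP target, tool pointing down, tool x at heading (deg)"""
    s=telemetry.sense(); R=Ro.from_rotvec(s["tool_rot"]); p=np.array(s["tool_pos"])
    hd=np.degrees(np.arctan2(*R.as_matrix()[1::-1,0]))
    print("t",round(s["time_s"],2),"pos",p.round(4),"head",hd.round(2),"tilt",R.as_matrix()[:,2].round(3),"F",np.round(s["wrist_force"],1),"w",round(s["gripper_width"],4))
    print("shift cm",(R.inv().apply(np.array([x,y,z])-p)*100).round(2))
    if head is not None:
        h=np.radians(head); T=np.array([[np.cos(h),np.sin(h),0],[np.sin(h),-np.cos(h),0],[0,0,-1]]).T
        print("turn",(R.inv()*Ro.from_matrix(T)).as_rotvec().round(3))
E
python3 - <<'E'
from h import *
for n,l in {"scene":dict(bowl=(88,280,.055),mug=(251,217,.085),can=(298,186,.105),jar=(308,350,.11)),"side":dict(bowl=(267,422,.055),mug=(281,268,.085),can=(269,221,.105),jar=(458,280,.11))}.items():
    c=eyes.calibration(n)
    for k,a in l.items(): print(n,k,ray(c,*a).round(3))
E
python3 -m inch '[{"delta_pos":[0,0,0],"dr":[0,0,0.134],"claw":0},{"delta_pos":[0,0,0],"dr":[0,0,0.134],"claw":0},{"delta_pos":[0,0,0],"dr":[0,0,0.134],"claw":0},{"delta_pos":[0,0,0],"dr":[0,0,0.134],"claw":0}]'
python3 -c "
from h import *
to(.52,.15,.25,122.9);to(.47,-.262,.2,122.9)"
```

```text
scene bowl [ 0.324 -0.359  0.055]
scene mug [ 0.419 -0.013  0.085]
scene can [0.425 0.118 0.105]
scene jar [ 0.772 -0.158  0.11 ]
side bowl [ 0.331 -0.357  0.055]
side mug [ 0.422 -0.021  0.085]
side can [0.421 0.113 0.105]
side jar [ 0.765 -0.171  0.11 ]
time_s: 0.5
tool_pos: [0.2882, 0.5803, 0.2447]
tool_rot: [1.53, 2.744, -0.011]
wrist_force: [-0.2, 0.5, 0.4]
gripper_width: 0.0852
t 0.5 pos [0.2882 0.5803 0.2447] head 121.72 tilt [-0.003 -0.006 -1.   ] F [-0.2  0.5  0.4] w 0.0852
shift cm [-48.79  -2.91  -0.34]
turn [-0.006  0.003 -0.021]
t 0.5 pos [0.2882 0.5803 0.2447] head 121.72 tilt [-0.003 -0.006 -1.   ] F [-0.2  0.5  0.4] w 0.0852
shift cm [-81.19 -28.8    4.92]
turn [-0.006  0.003 -0.021]
```

```bash
python3 -m inch '[{"delta_pos":[-4.9,-0.3,0],"dr":[0,0,0],"claw":0},{"delta_pos":[-4.9,-0.3,0],"dr":[0,0,0],"claw":0},{"delta_pos":[-4.9,-0.3,0],"dr":[0,0,0],"claw":0},{"delta_pos":[-4.9,-0.3,0],"dr":[0,0,0],"claw":0},{"delta_pos":[-4.9,-0.3,0],"dr":[0,0,0],"claw":0},{"delta_pos":[-4.9,-0.3,0],"dr":[0,0,0],"claw":0},{"delta_pos":[-4.9,-0.3,0],"dr":[0,0,0],"claw":0},{"delta_pos":[-4.9,-0.3,0],"dr":[0,0,0],"claw":0},{"delta_pos":[-4.9,-0.3,0],"dr":[0,0,0],"claw":0},{"delta_pos":[-4.9,-0.3,0],"dr":[0,0,0],"claw":0}]'
python3 -c "
from h import *
to(.47,-.262,.2,122.9)"
```

```text
time_s: 1.5
tool_pos: [0.5189, 0.1461, 0.2404]
tool_rot: [-1.503, -2.752, 0.016]
wrist_force: [-0.3, 0.2, -0.2]
gripper_width: 0.0854
t 1.5 pos [0.5189 0.1461 0.2404] head 122.71 tilt [-0.01  -0.006 -1.   ] F [-0.3  0.2 -0.2] w 0.0854
shift cm [-31.69 -26.12   4.35]
turn [-0.012 -0.    -0.003]
```

```bash
python3 -m inch '[{"delta_pos":[-3.2,-2.6,0.2],"dr":[0,0,0],"claw":0},{"delta_pos":[-3.2,-2.6,0.2],"dr":[0,0,0],"claw":0},{"delta_pos":[-3.2,-2.6,0.2],"dr":[0,0,0],"claw":0},{"delta_pos":[-3.2,-2.6,0.2],"dr":[0,0,0],"claw":0},{"delta_pos":[-3.2,-2.6,0.3],"dr":[0,0,0],"claw":0},{"delta_pos":[-3.2,-2.6,0.4],"dr":[0,0,0],"claw":0},{"delta_pos":[-3.2,-2.6,0.6],"dr":[0,0,0],"claw":0},{"delta_pos":[-3.2,-2.6,0.6],"dr":[0,0,0],"claw":0},{"delta_pos":[-3.2,-2.6,0.6],"dr":[0,0,0],"claw":0},{"delta_pos":[-3.1,-2.6,0.6],"dr":[0,0,0],"claw":0}]'
python3 -c "
from h import *
to(.47,-.262,.1,122.9)
p,d=eyes.read_camera('wrist'); cv2.imwrite('pics/w1.png',p)
c=eyes.calibration('wrist');print(c)"
```

```text
time_s: 2.5
tool_pos: [0.4692, -0.2805, 0.2023]
tool_rot: [-1.506, -2.753, 0.015]
wrist_force: [0.8, -1.0, 0.3]
gripper_width: 0.086
t 2.5 pos [ 0.4692 -0.2805  0.2023] head 122.62 tilt [-0.008 -0.006 -1.   ] F [ 0.8 -1.   0.3] w 0.086
shift cm [ 1.53  1.17 10.22]
turn [-0.01   0.001 -0.005]
{'mtx': array([[371.64829954,   0.        , 314.40157057],
       [  0.        , 371.64829954, 236.5081035 ],
       [  0.        ,   0.        ,   1.        ]]), 'R': array([[ 0.8474199 ,  0.53068092, -0.01603958],
       [ 0.51413966, -0.81272057,  0.27412715],
       [ 0.13243835, -0.24054739, -0.96155969]]), 't': array([-0.23741663, -0.49813007,  0.20183379])}
```

View pics/w1.png

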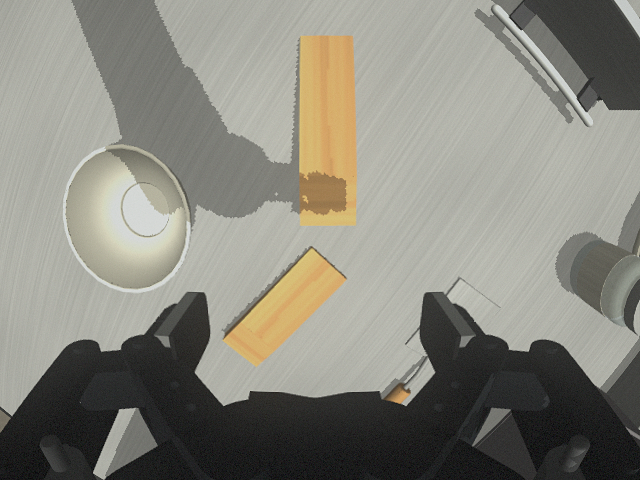

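The wrist view shows the wedge with its tip edge at (302..354, 36) and its heel edge at (300..356, 226), already in line with the tool. The rail runs (495,8)-(590,124). I'll refine both positions through the fisheye model.

```bash
cat >> h.py <<'E'
def fray(c,u,v,z):
    k=c["mtx"]; a=np.array([u-k[0,2],v-k[1,2]])/k[0,0]; r=np.hypot(*a)
    d=c["R"].T@np.r_[a/r*np.sin(r),np.cos(r)]; o=-c["R"].T@c["t"]
    return o+d*(z-o[2])/d[2]
E
python3 - <<'E'
from h import *
c=eyes.calibration("wrist")
f=lambda *a: fray(c,*a).round(4)
h1,h2,t1,t2=f(300,226,.038),f(356,226,.038),f(302,36,.008),f(354,36,.008)
print(h1,h2,t1,t2); H=(h1+h2)/2;T=(t1+t2)/2
print("len",np.linalg.norm((T-H)[:2]),"head",np.degrees(np.arctan2(T[1]-H[1],T[0]-H[0])),"ctr",(T+H)/2)
r1,r2=f(495,8,.025),f(590,124,.025); print("rail",r1,r2,(r1+r2)/2,np.degrees(np.arctan2(*(r2-r1)[1::-1])),np.linalg.norm(r2-r1))
d=(T-H)/np.linalg.norm((T-H)[:2]); g=H+.02*d; print("grasp",g)
to(g[0],g[1],.022,np.degrees(np.arctan2(d[1],d[0])))
E
```

```text
[ 0.4559 -0.3013  0.038 ] [ 0.4939 -0.2772  0.038 ] [ 0.3719 -0.1661  0.008 ] [ 0.4091 -0.1424  0.008 ]
len 0.15921168298840382 head 122.01301247295359 ctr [ 0.4327  -0.22175  0.023  ]
rail [ 0.4952 -0.0463  0.025 ] [ 0.637  -0.0679  0.025 ] [ 0.5661 -0.0571  0.025 ] -8.661126714561577 0.14343569987977195
grasp [ 0.46429776 -0.27229145  0.03423143]
t 2.55 pos [ 0.4657 -0.289   0.2021] head 122.07 tilt [-0.01  -0.014 -1.   ] F [-0.8 -5.7  0.4] w 0.0858
shift cm [ 1.61  1.04 17.99]
turn [-0.015  0.007  0.001]
```

The arm was still settling during that picture (about 9 mm of drift). With that corrected, the wrist fix agrees with the fixed cameras: centre about (0.436,-0.212), rail (0.570,-0.047), yaw about -8.8°.

```bash
python3 -m inch '[{"delta_pos":[0,0,0],"dr":[0,0,0],"claw":0},{"delta_pos":[0,0,0],"dr":[0,0,0],"claw":0}]'
python3 -c "
from h import *
to(.468,-.2627,.09,122.4)"
```

```text
time_s: 2.75
tool_pos: [0.4638, -0.2912, 0.2012]
tool_rot: [-1.528, -2.74, 0.028]
wrist_force: [0.1, 0.4, 0.3]
gripper_width: 0.0855
t 2.75 pos [ 0.4638 -0.2912  0.2012] head 121.72 tilt [-0.012 -0.014 -1.   ] F [0.1 0.4 0.3] w 0.0855
shift cm [ 2.27  2.05 11.07]
turn [-0.018  0.005 -0.012]
```

```bash
python3 -m inch '[{"delta_pos":[0.7,0.6,2.5],"dr":[-0.005,0,-0.004],"claw":0},{"delta_pos":[0.7,0.6,2.5],"dr":[-0.005,0,-0.004],"claw":0},{"delta_pos":[0.6,0.6,2.5],"dr":[-0.005,0,-0.004],"claw":0},{"delta_pos":[0.2,0.2,2],"dr":[0,0,0],"claw":0},{"delta_pos":[0,0,0],"dr":[0,0,0],"claw":0},{"delta_pos":[0,0,0],"dr":[0,0,0],"claw":0}]'
python3 -c "
from h import *
to(.468,-.2627,.022,122.4)
c=eyes.calibration('wrist'); p,d=eyes.read_camera('wrist'); cv2.imwrite('pics/w2.png',p)
import pickle;pickle.dump(c,open('c2','wb'))"
```

```text
time_s: 3.35
tool_pos: [0.474, -0.2513, 0.1043]
tool_rot: [1.488, 2.761, 0.004]
wrist_force: [-0.5, -0.4, 0.2]
gripper_width: 0.0854
t 3.35 pos [ 0.474  -0.2513  0.1043] head 123.34 tilt [ 0.006 -0.    -1.   ] F [-0.5 -0.4  0.2] w 0.0854
shift cm [-0.6  -1.17  8.23]
turn [0.005 0.003 0.016]
```

View pics/w2.png

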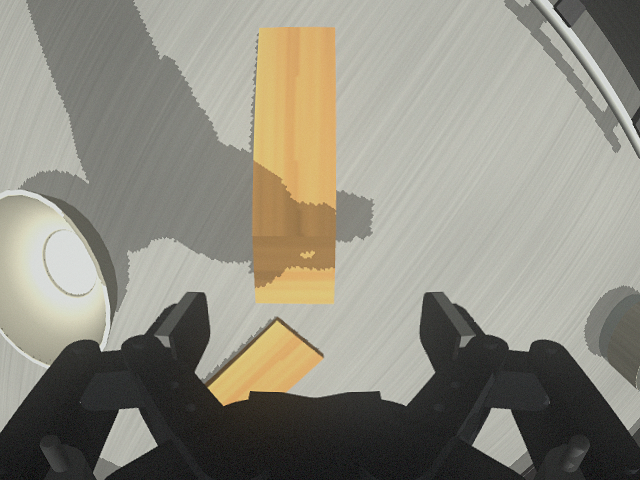

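The heel edge is at (256..334, 303) and the jaw mid-line is at about u=315, so the tool needs a shift to the left in the image.

Run:
```python
from h import *
import pickle
c=pickle.load(open('c2','rb')); f=lambda *a: fray(c,*a)
H=(f(256,303,.038)+f(334,303,.038))/2; T=(f(259,27,.008)+f(335,27,.008))/2
d=(T-H)[:2]; print(H,T,np.linalg.norm(d),np.degrees(np.arctan2(*d[::-1])))
d/=np.linalg.norm(d); g=H[:2]+.02*d; print(g); to(g[0],g[1],.022,122.5)
```

```text
[ 0.47829201 -0.27877728  0.038     ] [ 0.39132248 -0.14482729  0.008     ] 0.15970691464479897 122.99440134819042
[ 0.46740087 -0.2620028 ]
t 3.4 pos [ 0.4741 -0.2511  0.1044] head 123.34 tilt [ 0.006  0.    -1.   ] F [-0.   0.2  0.3] w 0.0855
shift cm [-0.52 -1.2   8.24]
turn [0.005 0.003 0.015]
```

Consistent to 1 mm. I'll correct laterally first, then descend.

```bash
python3 -m inch '[{"delta_pos":[-0.5,-1.2,1],"dr":[0.005,0.003,0.006],"claw":0},{"delta_pos":[0,0,1],"dr":[0,0,0],"claw":0},{"delta_pos":[0,0,0],"dr":[0,0,0],"claw":0}]'
python3 -c "
from h import *
to(.4674,-.262,.022,123)"
```

```text
time_s: 3.7
tool_pos: [0.4681, -0.2635, 0.0855]
tool_rot: [1.496, 2.757, 0.001]
wrist_force: [0.1, -0.0, 0.1]
gripper_width: 0.0856
t 3.7 pos [ 0.4681 -0.2635  0.0855] head 123.01 tilt [ 0.005 -0.002 -1.   ] F [ 0.1 -0.   0.1] w 0.0856
shift cm [0.19 0.   6.35]
turn [0.003 0.004 0.   ]
```

```bash
python3 -m inch '[{"delta_pos":[0.1,0,2],"dr":[0,0.004,0],"claw":0},{"delta_pos":[0,0,2],"dr":[0,0,0],"claw":0},{"delta_pos":[0,0,1.8],"dr":[0,0,0],"claw":0},{"delta_pos":[0,0,0.3],"dr":[0,0,0],"claw":0},{"delta_pos":[0,0,0],"dr":[0,0,0],"claw":0},{"delta_pos":[0,0,0],"dr":[0,0,0],"claw":1},{"delta_pos":[0,0,0],"dr":[0,0,0],"claw":1},{"delta_pos":[0,0,0],"dr":[0,0,0],"claw":1},{"delta_pos":[0,0,0],"dr":[0,0,0],"claw":1},{"delta_pos":[0,0,0],"dr":[0,0,0],"claw":1}]' 60
python3 -c "
from h import *
to(.4674,-.262,.022,123)"
```

```text
time_s: 4.7
tool_pos: [0.4711, -0.267, 0.0275]
tool_rot: [1.499, 2.748, 0.005]
wrist_force: [0.3, -1.7, -1.5]
gripper_width: 0.0437
t 4.7 pos [ 0.4711 -0.267   0.0275] head 122.77 tilt [ 0.012 -0.002 -1.   ] F [ 0.3 -1.7 -1.5] w 0.0437
shift cm [ 0.63 -0.04  0.54]
turn [ 0.008  0.008 -0.004]
```

Gripped at 44 mm wide. Next I lift, turn to the station's y heading (about 81.2°) and move to the pre-insert point.

```bash
python3 -m inch '[{"delta_pos":[0,0,-1],"dr":[0.004,0.004,0],"claw":1},{"delta_pos":[0,0,-1],"dr":[0.004,0.004,0],"claw":1},{"delta_pos":[0,0,0],"dr":[0,0,0.146],"claw":1},{"delta_pos":[0,0,0],"dr":[0,0,0.146],"claw":1},{"delta_pos":[0,0,0],"dr":[0,0,0.146],"claw":1},{"delta_pos":[0,0,0],"dr":[0,0,0.146],"claw":1},{"delta_pos":[0,0,0],"dr":[0,0,0.12],"claw":1},{"delta_pos":[0,0,0],"dr":[0,0,0],"claw":1},{"delta_pos":[0,0,0],"dr":[0,0,0],"claw":1}]'
python3 -c "
from h import *
to(.543,-.221,.045,81.2)"
```

```text
time_s: 5.6
tool_pos: [0.4732, -0.267, 0.0549]
tool_rot: [2.381, 2.045, 0.005]
wrist_force: [-0.4, 0.2, -1.2]
gripper_width: 0.0443
t 5.6 pos [ 0.4732 -0.267   0.0549] head 81.32 tilt [ 0.004 -0.    -1.   ] F [-0.4  0.2 -1.2] w 0.0443
shift cm [5.6  6.2  1.01]
turn [ 0.004 -0.001  0.002]
```

```bash
python3 -m inch '[{"delta_pos":[1.8,2.1,0.3],"dr":[0,0,0],"claw":1},{"delta_pos":[1.8,2.1,0.3],"dr":[0,0,0],"claw":1},{"delta_pos":[1.7,1.6,0.3],"dr":[0,0,0],"claw":1},{"delta_pos":[0,0,0],"dr":[0,0,0],"claw":1},{"delta_pos":[0,0,0.8],"dr":[0,0,0],"claw":1},{"delta_pos":[0,0,0],"dr":[0,0,0],"claw":1},{"delta_pos":[0,0,0],"dr":[0,0,0],"claw":1}]'
python3 -c "
from h import *
to(.543,-.221,.0275,81.2)
c=eyes.calibration('wrist'); p,d=eyes.read_camera('wrist'); cv2.imwrite('pics/w3.png',p)
import pickle;pickle.dump(c,open('c2','wb'))"
```

```text
time_s: 6.3
tool_pos: [0.5392, -0.2235, 0.0392]
tool_rot: [2.373, 2.055, 0.007]
wrist_force: [-1.0, -0.6, -1.4]
gripper_width: 0.0441
t 6.3 pos [ 0.5392 -0.2235  0.0392] head 81.8 tilt [ 0.005  0.001 -1.   ] F [-1.  -0.6 -1.4] w 0.0441
shift cm [0.3  0.33 1.17]
turn [ 0.005 -0.002  0.011]
```

View pics/w3.png

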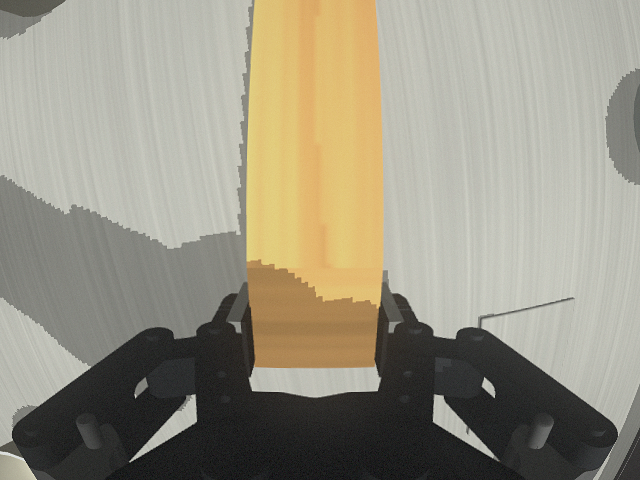

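The wedge sits squarely in the jaws, but its tip is out of the wrist view. I'll lower it, correct the position, then check the alignment from a fixed camera.

```bash
python3 -m inch '[{"delta_pos":[0.3,0.3,0.5],"dr":[0,0,0.01],"claw":1},{"delta_pos":[0,0,0.4],"dr":[0,0,0],"claw":1},{"delta_pos":[0,0,0.1],"dr":[0,0,0],"claw":1},{"delta_pos":[0,0,0],"dr":[0,0,0],"claw":1},{"delta_pos":[0,0,0],"dr":[0,0,0],"claw":1}]'
python3 -c "
from h import *
to(.543,-.221,.0275,81.2)
p,d=eyes.read_camera('side'); cv2.imwrite('pics/s2.png',cv2.resize(p[200:380,240:480],None,fx=3,fy=3,interpolation=cv2.INTER_CUBIC))"
```

```text
time_s: 6.85
tool_pos: [0.5412, -0.2222, 0.0284]
tool_rot: [2.387, 2.04, 0.006]
wrist_force: [0.1, -0.0, -2.1]
gripper_width: 0.0442
t 6.85 pos [ 0.5412 -0.2222  0.0284] head 81.02 tilt [ 0.004  0.001 -1.   ] F [ 0.1 -0.  -2.1] w 0.0442
shift cm [0.15 0.16 0.09]
turn [ 0.004 -0.001 -0.003]
```

View pics/s2.png

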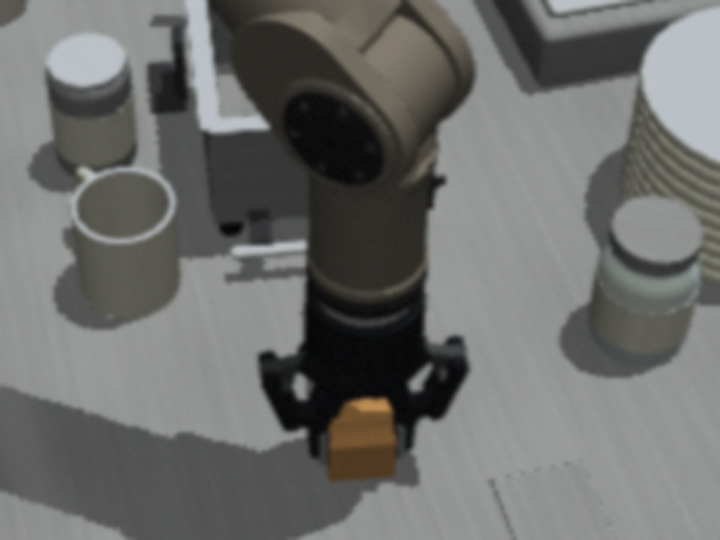

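The arm hides the rail, but the jaws and wedge stand square to it and the mug and jar are well clear. I'll push in stages, watching the force.

```bash
python3 -m inch '[{"delta_pos":[1.5,0.1,0.05],"dr":[0,0,0],"claw":1},{"delta_pos":[1.5,0.1,0],"dr":[0,0,0],"claw":1},{"delta_pos":[1.5,0,0],"dr":[0,0,0],"claw":1},{"delta_pos":[1,0,0],"dr":[0,0,0],"claw":1},{"delta_pos":[0,0,0],"dr":[0,0,0],"claw":1}]'
python3 -c "
from h import *
to(.5625,-.0954,.0275,81.2)"
python3 -m inch '[{"delta_pos":[1,0,0],"dr":[0,0,0],"claw":1},{"delta_pos":[1,0,0],"dr":[0,0,0],"claw":1},{"delta_pos":[1,0,0],"dr":[0,0,0],"claw":1},{"delta_pos":[0,0,0],"dr":[0,0,0],"claw":1}]'
python3 -c "
from h import *
to(.5625,-.0954,.0275,81.2)"
```

```text
time_s: 7.4
tool_pos: [0.5535, -0.161, 0.028]
tool_rot: [2.385, 2.044, 0.008]
wrist_force: [-0.0, -0.6, -0.8]
gripper_width: 0.0441
t 7.4 pos [ 0.5535 -0.161   0.028 ] head 81.19 tilt [ 0.004  0.003 -1.   ] F [-0.  -0.6 -0.8] w 0.0441
shift cm [ 6.62 -0.12  0.08]
turn [ 0.004 -0.003 -0.   ]
time_s: 7.8
tool_pos: [0.5566, -0.1345, 0.0272]
tool_rot: [2.382, 2.037, -0.003]
wrist_force: [1.5, 1.5, -3.9]
gripper_width: 0.0442
t 7.8 pos [ 0.5566 -0.1345  0.0272] head 81.07 tilt [ 0.004 -0.007 -1.   ] F [ 1.5  1.5 -3.9] w 0.0442
shift cm [ 3.95 -0.02 -0.06]
turn [ 0.005  0.007 -0.002]
```

```bash
python3 -m inch '[{"delta_pos":[1,0,0],"dr":[0,0,0],"claw":1},{"delta_pos":[1,0,0],"dr":[0,0,0],"claw":1},{"delta_pos":[1,0,0],"dr":[0,0,0],"claw":1}]'
python3 -c "
from h import *
to(.5625,-.0954,.0275,81.2)"
python3 -m inch '[{"delta_pos":[1,0,0],"dr":[0,0,0],"claw":1},{"delta_pos":[1,0,0],"dr":[0,0,0],"claw":1},{"delta_pos":[1,0,0],"dr":[0,0,0],"claw":1}]'
python3 -c "
from h import *
to(.5625,-.0954,.0275,81.2)"
```

```text
time_s: 8.1
tool_pos: [0.5592, -0.1166, 0.0283]
tool_rot: [2.381, 2.018, -0.018]
wrist_force: [-2.4, -9.3, -1.5]
gripper_width: 0.0441
t 8.1 pos [ 0.5592 -0.1166  0.0283] head 80.55 tilt [ 0.005 -0.023 -1.   ] F [-2.4 -9.3 -1.5] w 0.0441
shift cm [ 2.15 -0.02  0.03]
turn [ 0.008  0.022 -0.011]
time_s: 8.4
tool_pos: [0.5623, -0.1004, 0.0301]
tool_rot: [2.381, 1.996, -0.033]
wrist_force: [-3.0, -19.9, -6.8]
gripper_width: 0.0441
t 8.4 pos [ 0.5623 -0.1004  0.0301] head 79.93 tilt [ 0.006 -0.041 -0.999] F [ -3.  -19.9  -6.8] w 0.0441
shift cm [ 0.51 -0.07  0.24]
turn [ 0.013  0.039 -0.022]
```

```bash
python3 -m inch '[{"delta_pos":[0.8,0,0.2],"dr":[0.01,0.03,-0.02],"claw":1},{"delta_pos":[0.8,0,0.2],"dr":[0,0.03,0],"claw":1},{"delta_pos":[0.8,0,0.2],"dr":[0,0.02,0],"claw":1}]'
python3 -c "
from h import *
to(.5625,-.0954,.0275,81.2)"
```

```text
time_s: 8.7
tool_pos: [0.5637, -0.0929, 0.0264]
tool_rot: [-2.387, -2.029, -0.032]
wrist_force: [-8.7, -15.2, 19.2]
gripper_width: 0.0441
t 8.7 pos [ 0.5637 -0.0929  0.0264] head 80.72 tilt [ 0.01  0.02 -1.  ] F [ -8.7 -15.2  19.2] w 0.0441
shift cm [-0.26 -0.08 -0.11]
turn [ 0.007 -0.021 -0.008]
```

```bash
python3 -m inch '[{"delta_pos":[1,0,-0.1],"dr":[0,-0.02,0],"claw":1},{"delta_pos":[1.2,0,0],"dr":[0,0.01,0],"claw":1},{"delta_pos":[1.4,0,0],"dr":[0,0.01,0],"claw":1}]'
python3 -c "
from h import *
to(.5625,-.0954,.0275,81.2)"
```

```text
time_s: 9.0
tool_pos: [0.563, -0.0925, 0.0273]
tool_rot: [2.39, 1.994, -0.016]
wrist_force: [-2.0, -27.5, -8.6]
gripper_width: 0.0442
t 9.0 pos [ 0.563  -0.0925  0.0273] head 79.67 tilt [ 0.011 -0.029 -1.   ] F [ -2.  -27.5  -8.6] w 0.0442
shift cm [-0.3   0.01 -0.02]
turn [ 0.015  0.027 -0.026]
```

27 N and no further advance, so the wedge is jammed at the stop. I'll release, back straight up, and check.

```bash
python3 -m inch '[{"delta_pos":[0.3,0,0],"dr":[0.005,0.02,-0.01],"claw":1},{"delta_pos":[0,0,0],"dr":[0,0,0],"claw":0.3},{"delta_pos":[0,0,0],"dr":[0,0,0],"claw":0.15},{"delta_pos":[0,0,0],"dr":[0,0,0],"claw":0},{"delta_pos":[0,0,0],"dr":[0,0,0],"claw":0},{"delta_pos":[0,0,0],"dr":[0,0,0],"claw":0},{"delta_pos":[-0.5,0,-2],"dr":[0,0,0],"claw":0},{"delta_pos":[-1,0,-3],"dr":[0,0,0],"claw":0},{"delta_pos":[-1.5,0,-4],"dr":[0,0,0],"claw":0},{"delta_pos":[-2,0,-4],"dr":[0,0,0],"claw":0},{"delta_pos":[-2,0,-4],"dr":[0,0,0],"claw":0},{"delta_pos":[0,0,0],"dr":[0,0,0],"claw":0}]'
python3 -m inch '[{"delta_pos":[-1,0,-1],"dr":[0,0.01,0],"claw":0},{"delta_pos":[0,0,0],"dr":[0,0,0],"claw":0},{"delta_pos":[0,0,0],"dr":[0,0,0],"claw":0}]'
python3 -c "
from h import *
to(.5625,-.0954,.0275,81.2)
c=eyes.calibration('wrist'); p,d=eyes.read_camera('wrist'); cv2.imwrite('pics/w4.png',p); np.save('pics/w4.npy',d)
import pickle;pickle.dump(c,open('c2','wb'))"
```

```text
time_s: 10.2
tool_pos: [0.5507, -0.1556, 0.2042]
tool_rot: [2.393, 2.023, 0.006]
wrist_force: [0.0, -0.2, -0.5]
gripper_width: 0.0853
time_s: 10.5
tool_pos: [0.5489, -0.1646, 0.2147]
tool_rot: [-2.398, -2.03, -0.021]
wrist_force: [0.3, 1.2, 0.1]
gripper_width: 0.0856
t 10.5 pos [ 0.5489 -0.1646  0.2147] head 80.5 tilt [ 0.01   0.009 -1.   ] F [0.3 1.2 0.1] w 0.0856
shift cm [ 6.85  0.04 18.79]
turn [ 0.009 -0.01  -0.012]
```

View pics/w4.png

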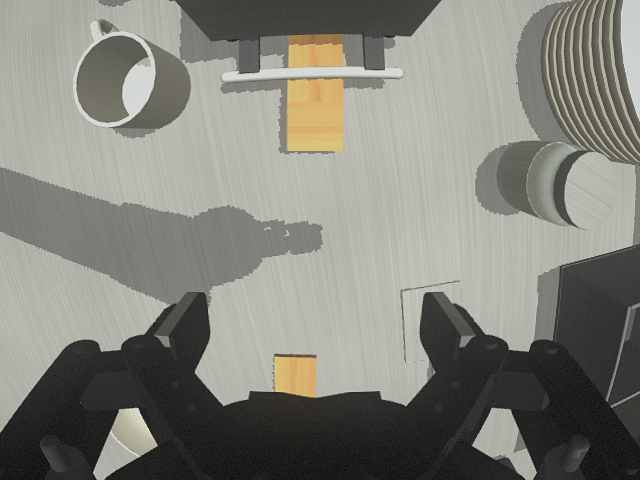

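The wedge is under the middle of the rail (rail u=222..402, wedge u=287..343), with its heel edge at v=151. I'll check the penetration and the lift numerically, and measure the cock.

Run:
```python
from h import *
import pickle
c=pickle.load(open('c2','rb')); f=lambda *a: fray(c,*a)
H=(f(287,151,.038)+f(343,151,.038))/2
for z in (.025,.037):
    a,b=f(223,76,z),f(402,73,z); print(z,a.round(4),b.round(4),"len",np.linalg.norm(a-b).round(4),"yaw",np.degrees(np.arctan2(*(b-a)[1::-1])).round(2))
    m=(a+b)/2; x=(b-a)/np.linalg.norm(b-a); y=np.array([-x[1],x[0],0]); print(" heel rel rail mid: x",((H-m)@x).round(4),"y",((H-m)@y).round(4))
print("H",H)
cs={n:eyes.calibration(n) for n in("scene","side")}
for n in cs:
    p,d=eyes.read_camera(n); np.save(f"pics/{n}3.npy",d); cv2.imwrite(f"pics/{n}3full.png",p)
p1=cv2.imread("pics/side3full.png")[150:330,240:420]; p2=cv2.imread("pics/scene3full.png")[150:330,240:420]
cv2.imwrite("pics/cmb3.png",np.hstack([cv2.resize(q,(400,400),interpolation=cv2.INTER_CUBIC) for q in(p1,p2)]))
# pan tilt from rim heights: depth clouds before/after
for t in ("0","3"):
  for n in cs:
    X=cloud(cs[n],np.load(f"pics/{n}{t}.npy")); ctr=np.array([.590,.078]); x=np.array([.988,-.153]); y=np.array([.153,.988])
    u=(X[...,:2]-ctr)@x; v=(X[...,:2]-ctr)@y
    for lab,m in {"free":(abs(v+.087)<.006)&(abs(u)<.08),"pivot":(abs(v-.087)<.006)&(abs(u)<.08)}.items():
        zz=X[...,2][m]; zz=zz[(zz>.11)&(zz<.15)]; print(t,n,lab,len(zz),np.median(zz).round(4) if len(zz) else None)
```

```text
0.025 [ 0.4938 -0.0306  0.025 ] [ 0.6445 -0.0531  0.025 ] len 0.1524 yaw -8.49
 heel rel rail mid: x 0.0007 y -0.0677
0.037 [ 0.4962 -0.0332  0.037 ] [ 0.6412 -0.0549  0.037 ] len 0.1466 yaw -8.49
 heel rel rail mid: x 0.0008 y -0.0655
H [ 0.55982665 -0.10894539  0.038     ]
0 scene free 384 0.1236
0 scene pivot 335 0.1233
0 side free 441 0.1216
0 side pivot 334 0.1214
3 scene free 402 0.1236
3 scene pivot 208 0.1231
3 side free 89 0.1282
3 side pivot 115 0.1213
```

View pics/cmb3.png

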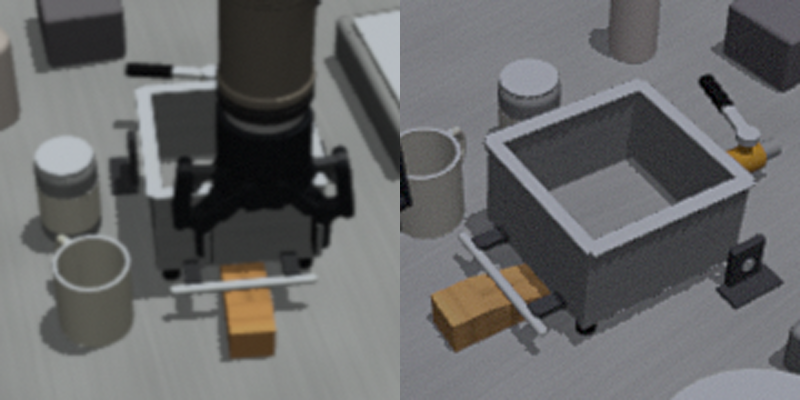

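Run:
```python
from h import *
cs={n:eyes.calibration(n) for n in("scene","side")}
ctr=np.array([.590,.078]); x=np.array([.988,-.153]); y=np.array([.153,.988])
for t in "03":
  for n in cs:
    X=cloud(cs[n],np.load(f"pics/{n}{t}.npy")); im=cv2.imread(f"pics/{n}{'0' if t=='0' else '3full'}.png").min(2)
    u=(X[...,:2]-ctr)@x; v=(X[...,:2]-ctr)@y; z=X[...,2]
    m=(abs(u)<.1)&(v>-.1)&(v<.11)&(z>.112)&(z<.145)&(im>130)
    A=np.c_[u[m],v[m],np.ones(m.sum())]; b=z[m]
    for _ in range(5):
        s=np.linalg.lstsq(A,b,rcond=None)[0]; k=abs(A@s-b)<.004; A,b=A[k],b[k]
    print(t,n,len(b),s.round(4))
for n,l in {"scene":[(381,191,.087),(394,212,.087)],"side":[(307.5,181.5,.087),(334,182,.087)]}.items():
    for a in l: print(n,ray(cs[n],*a).round(4))
for sgn in (ctr+y*.165,ctr+y*.165-x*.072): print(sgn)
```

```text
0 scene 1528 [-0.0004 -0.0014  0.1238]
0 side 1200 [ 0.0002 -0.001   0.1228]
3 scene 1508 [ 0.0015 -0.0568  0.129 ]
3 side 535 [-0.0008 -0.0555  0.1281]
scene [0.5482 0.264  0.087 ]
scene [0.6168 0.2325 0.087 ]
side [0.5431 0.2564 0.087 ]
side [0.6074 0.2369 0.087 ]
[0.615245 0.24102 ]
[0.544109 0.252036]
```

The rim plane tilts 0.056 rad, so the pan is at its stop. Penetration is about 97 mm and the x offset about 1 mm. Next is the cock; I'll check clearances to the bottle and tub for the straddle approach.

Run:
```python
from h import *
c=eyes.calibration('wrist'); s=telemetry.sense(); R=Ro.from_rotvec(s["tool_rot"])
print("cam in tool",R.inv().apply(-c["R"].T@c["t"]-s["tool_pos"]).round(3),"q",np.round(s["joint_positions"],2))
ctr=np.array([.590,.078]); x=np.array([.988,-.153]); y=np.array([.153,.988])
for n in("scene","side"):
    X=cloud(eyes.calibration(n),np.load(f"pics/{n}0.npy"))
    m=(X[...,0]>.3)&(X[...,0]<.62)&(X[...,1]>.15)&(X[...,1]<.5)&(X[...,2]>.03)&(X[...,2]<.2)
    N,L,S,C=cv2.connectedComponentsWithStats(m.astype(np.uint8))
    for i in range(1,N):
        if S[i,4]>60: q=X[L==i]; print(n,S[i,4],C[i].round(),q.min(0).round(3),q.max(0).round(3))
to(*(ctr+.165*y-.06*x),.2,171.2)
```

```text
cam in tool [ 0.067 -0.    -0.125] q [-0.46  0.4   0.88  1.79 -0.36  1.11  0.38]
scene 1043 [346. 144.] [0.342 0.295 0.03 ] [0.397 0.35  0.184]
scene 1666 [414. 160.] [0.438 0.395 0.03 ] [0.546 0.5   0.082]
scene 417 [389. 204.] [0.516 0.219 0.053] [0.62  0.288 0.091]
scene 1372 [355. 212.] [0.507 0.15  0.03 ] [0.62  0.186 0.127]
side 1250 [275. 153.] [0.441 0.392 0.03 ] [0.544 0.5   0.082]
side 995 [234. 175.] [0.337 0.293 0.03 ] [0.394 0.341 0.184]
side 1500 [325. 198.] [0.508 0.15  0.03 ] [0.62  0.286 0.127]
side 68 [299. 217.] [0.496 0.158 0.031] [0.509 0.199 0.056]
t 10.65 pos [ 0.5488 -0.1648  0.2145] head 80.51 tilt [ 0.01   0.008 -1.   ] F [ 0.6  0.3 -0.1] w 0.0854
shift cm [41.03 -6.15  1.78]
turn [ 1.400e-02 -1.000e-03 -1.583e+00]
```

Bottle and tub are clear. Moving over to the cock, then turning.

```bash
python3 -m inch '[{"delta_pos":[4.5,-0.7,-0.2],"dr":[0,0,0],"claw":0},{"delta_pos":[4.5,-0.7,0],"dr":[0,0,0],"claw":0},{"delta_pos":[4.5,-0.7,0],"dr":[0,0,0],"claw":0},{"delta_pos":[4.5,-0.7,0],"dr":[0,0,0],"claw":0},{"delta_pos":[4.5,-0.7,0],"dr":[0,0,0],"claw":0},{"delta_pos":[4.5,-0.7,0],"dr":[0,0,0],"claw":0},{"delta_pos":[4.5,-0.7,0],"dr":[0,0,0],"claw":0},{"delta_pos":[4.5,-0.7,0],"dr":[0,0,0],"claw":0},{"delta_pos":[3.5,-0.7,0],"dr":[0,0,0],"claw":0}]'
python3 -m inch '[{"delta_pos":[0,0,0],"dr":[0,0,-0.145],"claw":0.3},{"delta_pos":[0,0,0],"dr":[0,0,-0.145],"claw":0.3},{"delta_pos":[0,0,0],"dr":[0,0,-0.145],"claw":0.3},{"delta_pos":[0,0,0],"dr":[0,0,-0.145],"claw":0.3},{"delta_pos":[0,0,0],"dr":[0,0,-0.145],"claw":0.3},{"delta_pos":[0,0,0],"dr":[0,0,-0.145],"claw":0.3},{"delta_pos":[0,0,0],"dr":[0,0,-0.145],"claw":0.3},{"delta_pos":[0,0,0],"dr":[0,0,-0.145],"claw":0.3},{"delta_pos":[0,0,0],"dr":[0,0,-0.145],"claw":0.3},{"delta_pos":[0,0,0],"dr":[0,0,-0.145],"claw":0.3},{"delta_pos":[0,0,0],"dr":[0,0,-0.1],"claw":0.3},{"delta_pos":[0,0,0],"dr":[0,0,0],"claw":0.3}]'
python3 -c "
from h import *
to(.550,.250,.18,171.2)
print(telemetry.sense()['joint_positions'].round(2))
to(.550,.250,.18,171.2)"
```

```text
time_s: 11.55
tool_pos: [0.5494, 0.2462, 0.2113]
tool_rot: [-2.406, -2.019, -0.001]
wrist_force: [1.3, 0.0, -0.2]
gripper_width: 0.0856
time_s: 12.75
tool_pos: [0.5377, 0.2632, 0.1963]
tool_rot: [-0.213, -3.113, 0.018]
wrist_force: [-0.5, 0.2, -0.3]
gripper_width: 0.06
t 12.75 pos [0.5377 0.2632 0.1963] head 172.16 tilt [-0.022 -0.01  -1.   ] F [-0.5  0.2 -0.3] w 0.06
shift cm [-1.44 -1.12  1.61]
turn [-0.013 -0.02   0.017]
[-0.86  0.39  0.44  1.72 -0.18  1.1   1.07]
t 12.75 pos [0.5377 0.2632 0.1963] head 172.16 tilt [-0.022 -0.01  -1.   ] F [-0.5  0.2 -0.3] w 0.06
shift cm [-1.44 -1.12  1.61]
turn [-0.013 -0.02   0.017]
```

```bash
python3 -m inch '[{"delta_pos":[-1.1,-0.9,1],"dr":[-0.013,-0.02,0.01],"claw":0.4},{"delta_pos":[0,0,0.8],"dr":[0,0,0],"claw":0.4},{"delta_pos":[0,0,0.8],"dr":[0,0,0],"claw":0.4},{"delta_pos":[0,0,0],"dr":[0,0,0],"claw":0.4},{"delta_pos":[0,0,0],"dr":[0,0,0],"claw":0.4}]'
python3 -c "
from h import *
to(.550,.250,.083,171.2)
c=eyes.calibration('wrist'); p,d=eyes.read_camera('wrist'); cv2.imwrite('pics/w5.png',p)
import pickle;pickle.dump(c,open('c2','wb'))"
```

```text
time_s: 13.25
tool_pos: [0.5449, 0.2551, 0.1664]
tool_rot: [-0.236, -3.128, 0.002]
wrist_force: [0.2, 0.2, -0.1]
gripper_width: 0.0513
t 13.25 pos [0.5449 0.2551 0.1664] head 171.38 tilt [-0.005 -0.001 -1.   ] F [ 0.2  0.2 -0.1] w 0.0513
shift cm [-0.62 -0.41  8.34]
turn [-0.002 -0.005  0.003]
```

View pics/w5.png

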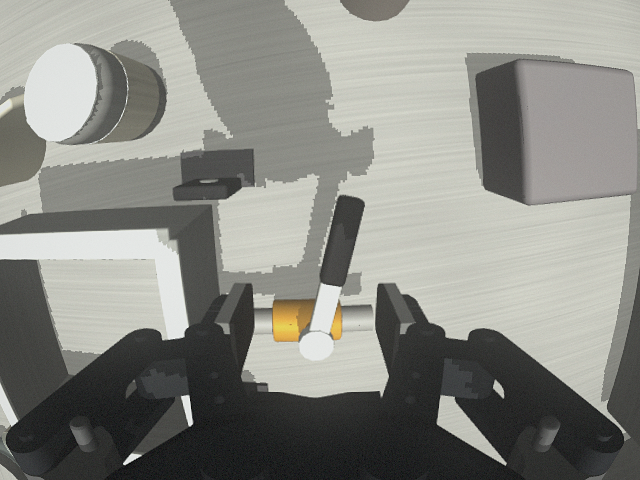

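The lever's axis is at (316,345) and its black grip runs from (332,280) to (352,200), slightly turned already. Computing positions.

Run:
```python
from h import *
import pickle
c=pickle.load(open('c2','rb')); f=lambda *a: fray(c,*a)
A=f(316,345,.088);g1=f(332,281,.083);g2=f(350,200,.083); print(A,g1,g2,(g1+g2)/2)
d=g2-g1; print(np.linalg.norm(d),np.degrees(np.arctan2(d[1],d[0])),np.linalg.norm(((g1+g2)/2-A)[:2]))
m=(g1+g2)/2; to(m[0],m[1],.083,np.degrees(np.arctan2(d[1],d[0])))
```

```text
[0.60397204 0.24641696 0.088     ] [0.56350244 0.26228309 0.083     ] [0.51599755 0.27925171 0.083     ] [0.53974999 0.2707674  0.083     ]
0.05044451022321541 160.34340907541844 0.06868344527390792
t 13.3 pos [0.5447 0.2551 0.1663] head 171.4 tilt [-0.005 -0.001 -1.   ] F [ 0.2  0.1 -0.1] w 0.0512
shift cm [0.69 1.49 8.33]
turn [-0.002 -0.005  0.193]
```

```bash
python3 -m inch '[{"delta_pos":[0.3,0.8,0.5],"dr":[0,-0.005,0.09],"claw":0.4},{"delta_pos":[0.2,0.5,0.5],"dr":[0,0,0.09],"claw":0.4},{"delta_pos":[0,0,0],"dr":[0,0,0],"claw":0.4},{"delta_pos":[0,0,0],"dr":[0,0,0],"claw":0.4}]'
python3 -c "
from h import *
to(.541,.270,.075,160.8)"
```

```text
time_s: 13.7
tool_pos: [0.5428, 0.2706, 0.1577]
tool_rot: [0.522, 3.096, -0.0]
wrist_force: [0.0, 0.3, -0.4]
gripper_width: 0.0512
t 13.7 pos [0.5428 0.2706 0.1577] head 160.87 tilt [ 0.002 -0.001 -1.   ] F [ 0.   0.3 -0.4] w 0.0512
shift cm [ 0.17 -0.11  8.27]
turn [0.    0.002 0.001]
```

```bash
python3 -m inch '[{"delta_pos":[0.1,-0.1,2],"dr":[0,0,0],"claw":0.4},{"delta_pos":[0,0,2],"dr":[0,0,0],"claw":0.4},{"delta_pos":[0,0,2],"dr":[0,0,0],"claw":0.4},{"delta_pos":[0,0,1.2],"dr":[0,0,0],"claw":0.4},{"delta_pos":[0,0,0],"dr":[0,0,0],"claw":0.4},{"delta_pos":[0,0,0],"dr":[0,0,0],"claw":0.4}]'
python3 -c "
from h import *
to(.541,.270,.075,160.8)
ax=np.array([.610,.243])
for a in (160,140,120,100,81): print(a,(ax+.070*np.array([np.cos(np.radians(a)),np.sin(np.radians(a))])).round(4))"
```

```text
time_s: 14.3
tool_pos: [0.545, 0.2702, 0.0876]
tool_rot: [0.511, 3.092, 0.008]
wrist_force: [-0.2, 0.6, 0.9]
gripper_width: 0.0513
t 14.3 pos [0.545  0.2702 0.0876] head 161.23 tilt [ 0.008  0.004 -1.   ] F [-0.2  0.6  0.9] w 0.0513
shift cm [ 0.38 -0.15  1.25]
turn [0.006 0.007 0.008]
160 [0.5442 0.2669]
140 [0.5564 0.288 ]
120 [0.575  0.3036]
100 [0.5978 0.3119]
81 [0.621  0.3121]
```

```bash
python3 -m inch '[{"delta_pos":[0.2,-0.1,1],"dr":[0,0.005,0],"claw":0.6},{"delta_pos":[0,0,0.1],"dr":[0,0,0],"claw":0.6},{"delta_pos":[0,0,0],"dr":[0,0,0],"claw":0.6},{"delta_pos":[0,0,0],"dr":[0,0,0],"claw":0.6},{"delta_pos":[-0.05,0.9,0],"dr":[0,0,0.13],"claw":0.6},{"delta_pos":[-0.05,0.9,0],"dr":[0,0,0.13],"claw":0.6},{"delta_pos":[-0.05,0.9,0],"dr":[0,0,0.13],"claw":0.6},{"delta_pos":[-0.05,0.9,0],"dr":[0,0,0.13],"claw":0.6}]' 20
python3 -c "
from h import *
to(.575,.3036,.075,120)"
```

```text
time_s: 15.1
tool_pos: [0.5625, 0.2961, 0.0782]
tool_rot: [1.322, 2.85, 0.005]
wrist_force: [-0.4, -2.5, -1.5]
gripper_width: 0.0341
t 15.1 pos [0.5625 0.2961 0.0782] head 130.21 tilt [ 0.001  0.003 -1.   ] F [-0.4 -2.5 -1.5] w 0.0341
shift cm [-0.24  1.44  0.33]
turn [ 0.003 -0.001  0.178]
```

```bash
python3 -m inch '[{"delta_pos":[-0.1,1,0.1],"dr":[0,0,0.13],"claw":0.6},{"delta_pos":[-0.1,1,0.1],"dr":[0,0,0.13],"claw":0.6},{"delta_pos":[-0.1,1,0],"dr":[0,0,0.13],"claw":0.6},{"delta_pos":[-0.1,1,0],"dr":[0,0,0.13],"claw":0.6},{"delta_pos":[-0.1,1,0],"dr":[0,0,0.13],"claw":0.6}]'
python3 -c "
from h import *
to(.621,.3121,.075,81.2)"
```

```text
time_s: 15.6
tool_pos: [0.6037, 0.3137, 0.075]
tool_rot: [-2.183, -2.245, 0.014]
wrist_force: [-1.4, -0.7, 0.2]
gripper_width: 0.0341
t 15.6 pos [0.6037 0.3137 0.075 ] head 91.63 tilt [-0.014  0.001 -1.   ] F [-1.4 -0.7  0.2] w 0.0341
shift cm [-0.21  1.73 -0.03]
turn [-0.014  0.     0.182]
```

```bash
python3 -m inch '[{"delta_pos":[-0.1,0.9,0],"dr":[0,0,0.1],"claw":0.6},{"delta_pos":[-0.1,0.8,0],"dr":[0,0,0.06],"claw":0.6},{"delta_pos":[-0.1,0.6,0],"dr":[0,0,0],"claw":0.6},{"delta_pos":[0,0.5,0],"dr":[0,0,0],"claw":0.6}]'
python3 -c "
from h import *
to(.621,.3121,.075,81.2)"
```

```text
time_s: 16.0
tool_pos: [0.6285, 0.3135, 0.074]
tool_rot: [-2.351, -2.057, 0.022]
wrist_force: [-10.3, 0.0, 2.6]
gripper_width: 0.0341
t 16.0 pos [0.6285 0.3135 0.074 ] head 82.34 tilt [-0.022  0.004 -1.   ] F [-10.3   0.    2.6] w 0.0341
shift cm [-0.24 -0.73 -0.08]
turn [-0.022 -0.001  0.02 ]
```

A 10 N reaction is well above the friction level (about 2 N), so the lever is at its stop. Back to the middle of the gap and up.

```bash
python3 -m inch '[{"delta_pos":[0,-0.7,0],"dr":[0,0,0],"claw":0.5},{"delta_pos":[0,0,0],"dr":[0,0,0],"claw":0.4},{"delta_pos":[0,0,0],"dr":[0,0,0],"claw":0.4},{"delta_pos":[0,0,-2],"dr":[0,0,0],"claw":0.4},{"delta_pos":[0,0,-3],"dr":[0,0,0],"claw":0.4},{"delta_pos":[0,0,-4],"dr":[0,0,0],"claw":0.4},{"delta_pos":[0,0,0],"dr":[0,0,0],"claw":0.4},{"delta_pos":[0,0,0],"dr":[0,0,0],"claw":0.4}]'
python3 - <<'E'
from h import *
import pickle
to(.621,.3121,.075,81.2)
c=eyes.calibration('wrist'); p,d=eyes.read_camera('wrist'); pickle.dump(c,open('c2','wb'))
s,d=eyes.read_camera('scene')
cv2.imwrite('pics/end.png',np.hstack([cv2.resize(p[100:460,140:500],(400,400)),cv2.resize(s[150:330,230:410],(400,400),interpolation=cv2.INTER_CUBIC)]))
X=cloud(eyes.calibration("scene"),d); ctr=np.array([.590,.078]); x=np.array([.988,-.153]); y=np.array([.153,.988])
u=(X[...,:2]-ctr)@x; v=(X[...,:2]-ctr)@y; z=X[...,2]
m=(abs(u)<.1)&(v>-.1)&(v<.11)&(z>.112)&(z<.145)&(s.min(2)>130)
A=np.c_[u[m],v[m],np.ones(m.sum())]; b=z[m]
for _ in range(5):
    q=np.linalg.lstsq(A,b,rcond=None)[0]; k=abs(A@q-b)<.004; A,b=A[k],b[k]
print(len(b),q.round(4))
E
```

```text
time_s: 16.8
tool_pos: [0.6258, 0.3115, 0.1736]
tool_rot: [-2.355, -2.061, 0.013]
wrist_force: [-0.5, -0.1, -1.3]
gripper_width: 0.0511
t 16.8 pos [0.6258 0.3115 0.1736] head 82.36 tilt [-0.014  0.004 -1.   ] F [-0.5 -0.1 -1.3] w 0.0511
shift cm [-0.02 -0.34  9.87]
turn [-0.014 -0.002  0.02 ]
1477 [ 0.0012 -0.0566  0.1291]
```

View pics/end.png

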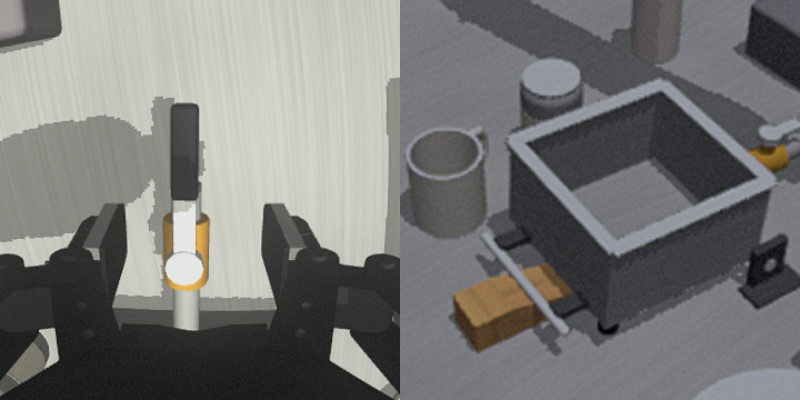

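The lever now lies in line with the pipe, so the cock is fully open. The pan is still at 0.057 rad with the wedge in place, and the gripper is clear of everything. Handing in.

```bash
python3 -m inch '[{"delta_pos":[0,0,-2],"dr":[0,0,0],"claw":0.4},{"delta_pos":[0,0,0],"dr":[0,0,0],"claw":0.4},{"delta_pos":[0,0,0],"dr":[0,0,0],"claw":0.4}]'; python3 -c "
from cell import manip; print(manip.job_done())"
```

```text
time_s: 17.2
tool_pos: [0.6246, 0.3107, 0.1907]
tool_rot: [-2.355, -2.059, 0.021]
wrist_force: [-0.3, -0.3, -0.4]
gripper_width: 0.0514
the job is handed in; nothing more can be done
None
```

I jammed the tall wedge under the middle of the rail with the pan up at its stop. I then swung the drain cock fully open, backed the gripper clear and handed the job in at about 17 s. No verdict was reported.

**Last checks**
- **Pan:** a plane fitted to the rim gives a tilt of 0.057 rad after the cock was opened, which is the upper stop. It read 0.056 rad before that.
- **Wedge:** at the end of the push it stopped advancing at 27 N. After release, the rail met its slope about 94–97 mm from the tip, within about 1 mm of the rail's middle. The last picture showed it still in place.
- **Cock:** the lever stopped hard against a 10 N push, and the last picture shows it in line with the pipe. I judged the angle from the picture rather than measuring it.
- **Bystanders and robot:** the can, mug and part of the squeeze bottle and tub, all that the last crops show, were standing where they were. I did not measure how far any bystander moved. The wrist force was near zero and the gripper clear when I handed in.

**Disagreements**
- **Lever's starting angle:** it stood about 0.19 rad open, not closed at 0 as I had assumed, so I approached it at that angle.
- **First wrist picture:** it was about 9 mm off because the arm was still settling. After correction it agreed with the other cameras.
- **First depth reading of the lifted rim:** the two cameras disagreed (0.124 m and 0.128 m) because the sampling window missed the tilted rim. The plane fit replaced it.
- **Contact force between wedge and pan:** I could not measure this directly. It follows from the tilt and the jamming.

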